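# Seat the reference probe in the dry-block heater

## Task

Take the red-handled steel probe out of the rack and put it in the bore of the dry-block heater's metal insert. It is a close fit: lean the probe about 15 degrees and let the lower edge of its foot go into the bore first, then, with it in the bore, straighten it upright and slide it down under control until the handle's shoulder sits flat on the insert, and let go. Work gently, never jamming or dropping the probe, and leave the other two probes, the beaker and the bottle where they are.

Things in the scene. Friction and masses are not known exactly. Their poses are not given: they have to be found in the camera images.
- probe: Red-handled steel probe, about 130 g. Origin: centre of the flat foot of its shaft; z runs up the shaft. Shaft 16 mm in diameter, 50 mm long, foot chamfered 1 mm. Above it a square plastic handle 26 x 26 mm (sides along x and y), 50 to 100 mm above the origin, with a 4 mm cap; the handle's underside is the shoulder. Starts upright in one of the rack's holes, foot 12 mm above the table.
- probe_black: Black-handled probe of the same shape, in another hole of the rack; leave it. Origin: centre of its foot.
- probe_blue: Blue-handled probe of the same shape, in another hole of the rack; leave it. Origin: centre of its foot.
- rack: White plastic rack block, fixed, 72 x 200 x 62 mm (x, y, z). Origin: centre of its underside, on the table; z up. Three round holes 21 mm wide in a row along its y, at -62, 0 and 62 mm; the probes stand in them, their shoulders on the rack's top.
- heater: White dry-block heater with a blue foot band, fixed, 190 x 150 x 70 mm (x, y, z), display on its -x face. Origin: centre of its underside, on the table; z up. In its top a well, 92 x 58 mm (x, y), holds a bare aluminium insert with the bore. With the probe home its foot is 26 mm above the table. More than 30 N between probe and heater counts as jamming.
- well (a point): Middle of the well (not of the bore), at the height of the insert's flat top, 76 mm above the table; axes as the heater's. The insert, 56 mm square, is clamped up to 15 mm either way along x from here, on the middle in y: where, must be felt or seen; gentle pushes do not move it. In its centre is a sharp-edged vertical bore 17 mm wide (twelve flat faces), 58 mm deep.
- beaker: Glass beaker, 72 mm wide, 85 mm tall, standing beside the heater (its -y side); leave it. Origin: centre of its underside.
- reagent: Amber reagent bottle with blue cap, 60 mm wide, 120 mm tall, standing beside the rack (its +y side); leave it. Origin: centre of its underside.

How it is judged:
By the outcome, as a careful person would: the job done as asked, in the order asked, and still so for the second after the job is handed in, with the robot touching nothing.
It also fails if it takes over 72 s, if anything falls off the work surface, if the arm or the gripper's body presses on something with over 40 N, if the wrist force passes 120 N, or if a joint passes its speed limit or range.

## Robot

A 6-joint arm with a two-finger parallel gripper is mounted at the origin on the work surface. World frame = base frame: x ahead of the robot, y to its left, z up, the work surface at z = 0. Lengths are in m, angles in rad, forces in N, time in s.
With the tool pointing down it reaches from about 0.4 to 0.925 m from the base axis. Payload 3.4 kg.
Tool frame: the origin (TCP) lies at the very end of the fingers, on their centre line; the grasp point (between the pads) lies 19 mm behind it (env.grip_point_offset is the distance from the TCP to the grasp point, in m); z points along the fingers, y is the line along which they close (so a half turn about z gives the same grasp; the last joint's range is limited). The gripper opens to 85 mm and grips with 20 to 120 N. Pads are 22 mm wide; open, the fingers measure 114 mm over their backs; the gripper's body (76 mm by 85 mm) begins 54 mm behind the grasp point. The pads swing forward as they close: fully open they stand 13 mm farther back than shut.
Start: joints at [-1.345, 0.307, 1.506, -0, 1.328, -0.073], TCP at [0.17, -0.549, 0.231] pointing down, gripper open.
Joint ranges: [-3.12, 3.12], [-1.05, 2.28], [0.14, 2.33], [-1.42, 4.57], [0.1, 2.73], [-2.68, 2.68]. Speed limits (rad/s): [2.57, 2.57, 3.14, 3.14, 3.14, 3.14].

## Interface

Orientations are given as [roll, pitch, yaw] about the fixed x, y, z axes, in that order (R = Rz(yaw) Ry(pitch) Rx(roll)).
In Python, from bench import env, eyes gives the robot as it stands. The module is installed in compiled form; this text tells all that it offers.
- The arm moves only by the tool drive_tool, never from a script. Its argument "rows" is a list of rows, each an object with "twist": the turn, a rotation vector about the world's x, y, z in units of 8 degrees (1.0 is 8 degrees), a list of three; "linear": the shift along the world's x, y, z in units of 0.03 m (1.0 is 0.03 m), a list of three; "hand": the gripper command: -1 is fully open, 1 is shut, values between are in proportion. In form: [{"twist": [wx, wy, wz], "linear": [dx, dy, dz], "hand": hand}, ...]. A call has exactly 5 rows; each row shifts and turns the commanded pose from where the row before left it; what a row does not reach is not made up. A row lasts 1/8 s, in which the tool goes at most 62.5 mm and 10.7 degrees, less where a joint would pass 70% of its speed; a pose out of reach is approached as far as the arm can. A call with a number of a shift or a turn outside -1 to 1 is refused whole. A call with a gripper value outside its range is refused whole. The fingers move at their own pace and stop on an object; the grip force is fixed at half the most. Time passes only in rows, so rows that do not move let the fingers close, or fill a call up. It gives the time, the measured TCP pose, the force, the opening and the grip force at its end, in the units of the state.
- env.observe(): the state, without advancing time (a new reading comes with each control period).
- eyes.snapshot(name): name is "side" or "top" or "wrist"; returns the picture (384x512x3 uint8, red, green, blue); there is no depth.
- eyes.calibration(name): a dict with "intrinsics" (3x3 intrinsics, pixels), "cam_to_world" (4x4, takes a point from camera to world coordinates). Camera axes: x right, y up, looking along -z (the intrinsics and any distortion apply to the point x, -y, -z); pixel columns grow to the right and rows downward; lengths in m; the calibration is good to about 2 mm. A picture is of the moment at which its call begins: read the wrist's pose just before it. calibration takes no time and is no camera call; for the wrist camera it gives the pose at the moment of the call.
- env.sign_off(): hands the job in; it is judged then, once.
Trained networks look in the newest picture that a camera, given by its name, has taken for a name from the list of things; names that differ only in an ending like _2 or _b are one class to them, and where a whole thing is asked for, a point or a joint stands for the part that bears it (a point fixed in the world has none). Each returns a list of dicts, best first, with "conf" (0 to 1); they miss things now and then, are a little off and sometimes report something else, mostly with a low value. They report only what shows in the picture. A call takes as long as a camera call.
- eyes.search_frame(name, camera): "rect" ([left, top, width, height] in pixels, round what is visible of it).
The state is a dict: "time": time; "joint_positions": joint angles; "joint_velocities": joint speeds; "effort": joint torques, N m; "ee_pos": TCP position; "tcp_rot": TCP orientation; "wrist_force": force on the tool from outside, world axes, zero at the start; "ft_torque": the same for the moment, N m; "width": finger opening in m; "grasp_force": force on a finger pad.
Only numpy, scipy, OpenCV 4.12 (cv2) and the standard library are available. Lean on these libraries where they do the work, as an engineer would, in place of code of your own. Each camera call takes 0.05 s, during which the arm holds its last target. There are 200 camera calls.

## Working session

There is one attempt and no reset: what is moved stays moved. The work goes in short steps, Python scripts to look and compute and a tool call to move; the robot and the scene stay as the last step left them, time stands still between calls to the robot, and variables do not carry over. Pictures are saved under pics/ and viewed, at most 10 in all, crops included, and the job is handed in when it is done.

Besides the shell and the picture viewer there is one more tool, called after "Request:" as name(argument=value, ...) on one line, values as JSON. drive_tool: Moves the arm, as the interface text tells. Its arguments: {"type":"object","properties":{"rows":{"type":"array","items":{"type":"object","properties":{"twist":{"type":"array","items":{"type":"number","minimum":-1,"maximum":1}},"linear":{"type":"array","items":{"type":"number","minimum":-1,"maximum":1}},"hand":{"type":"number"}}}}},"required":["rows"]}

```bash
mkdir -p pics
cat > h.py <<'E'
import numpy as np, cv2
from bench import env, eyes
def snap(c,fn=None):
    im=eyes.snapshot(c)
    if fn: cv2.imwrite('pics/'+fn,np.ascontiguousarray(im[:,:,::-1]))
    return im
def ray(c,u,v,cal=None):
    k=cal or eyes.calibration(c); K=np.array(k['intrinsics']);T=np.array(k['cam_to_world'])
    d=np.linalg.inv(K)@[u,v,1]; d=T[:3,:3]@[d[0],-d[1],-d[2]]
    return T[:3,3],d
def onz(c,u,v,z,cal=None):
    o,d=ray(c,u,v,cal); return o+d*(z-o[2])/d[2]
def proj(c,p,cal=None):
    k=cal or eyes.calibration(c); K=np.array(k['intrinsics']);T=np.array(k['cam_to_world'])
    q=T[:3,:3].T@(np.array(p)-T[:3,3]); q=K@[q[0],-q[1],-q[2]]; return q[:2]/q[2]
E
python3 - <<'E'
from h import *
np.set_printoptions(precision=4,suppress=True)
s=env.observe(); print(s)
a=snap('top');
print({n:eyes.search_frame(n,'top')[:2] for n in ['probe','probe_black','rack','heater','well']})
b=snap('side')
print({n:eyes.search_frame(n,'side')[:2] for n in ['probe','heater']})
for c in('top','side'): print(eyes.calibration(c))
cv2.imwrite('pics/a.png',np.hstack([a,b])[:,:,::-1].copy()) 
im=cv2.imread('pics/a.png'); cv2.imwrite('pics/a1.png',np.vstack([im])[:, :512]); cv2.imwrite('pics/a2.png',im[:,512:])
E
```

```text
{'time': 0.0, 'joint_positions': array([-1.3445,  0.3076,  1.5077, -0.    ,  1.3284, -0.0735]), 'joint_velocities': array([ 0.0012,  0.0016, -0.0005, -0.0008,  0.0001,  0.0001]), 'effort': array([ -0.0019, -45.7562, -25.1916,  -0.    ,   0.0135,   0.    ]), 'ee_pos': array([ 0.1696, -0.5487,  0.2304]), 'tcp_rot': array([-3.1396, -0.0001,  0.2998]), 'wrist_force': array([-0.1628, -0.563 , -0.7223]), 'ft_torque': array([-0.0109,  0.0101,  0.005 ]), 'grasp_force': 0.0, 'width': 0.08549794530472841}
{'probe': [{'rect': [179.0, 192.7, 15.9, 11.5], 'conf': 0.51}], 'probe_black': [{'rect': [154.3, 197.5, 13.9, 15.8], 'conf': 0.59}, {'rect': [179.4, 193.3, 15.3, 13.6], 'conf': 0.21}], 'rack': [{'rect': [149.2, 174.8, 85.1, 48.8], 'conf': 0.96}], 'heater': [{'rect': [316.9, 137.1, 86.7, 94.3], 'conf': 0.62}], 'well': [{'rect': [316.1, 138.2, 88.3, 93.3], 'conf': 0.88}, {'rect': [181.8, 191.8, 13.9, 13.4], 'conf': 0.18}]}
{'probe': [{'rect': [225.5, 208.7, 9.4, 21.2], 'conf': 0.85}], 'heater': [{'rect': [241.8, 107.7, 73.2, 48.6], 'conf': 0.86}]}
{'intrinsics': array([[374.3337,   0.    , 253.7584],
       [  0.    , 374.3337, 189.8048],
       [  0.    ,   0.    ,   1.    ]]), 'cam_to_world': array([[-0.0077,  0.9954, -0.0958,  0.4717],
       [-0.9998, -0.0092, -0.0153,  0.0168],
       [-0.0161,  0.0957,  0.9953,  0.9677],
       [ 0.    ,  0.    ,  0.    ,  1.    ]])}
{'intrinsics': array([[397.3951,   0.    , 253.6911],
       [  0.    , 397.3951, 183.0033],
       [  0.    ,   0.    ,   1.    ]]), 'cam_to_world': array([[-0.925 ,  0.2569, -0.2801,  0.2646],
       [-0.3799, -0.6486,  0.6596,  0.6969],
       [-0.0122,  0.7165,  0.6975,  0.7571],
       [ 0.    ,  0.    ,  0.    ,  1.    ]])}
```

View pics/a1.png

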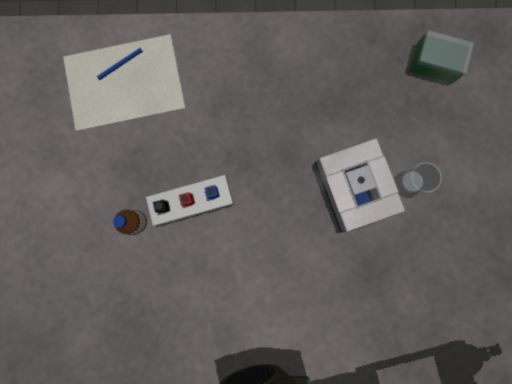

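View pics/a2.png

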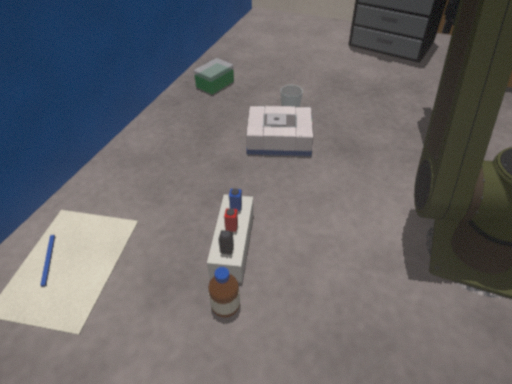

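The top view shows red in the middle hole (px ~187,200), and the insert at the far (+x) end of the well with its bore at ~(361,180).

Run:
```python
from h import *
np.set_printoptions(precision=4,suppress=True)
for n,u,v,z in [('black',161,206,.116),('red',186,199.5,.116),('blue',211,192,.116),('bore',361,180,.076)]: print(n,onz('top',u,v,z))
for u,v in [(317.5,160),(377,140.5),(403,210),(345,230)]: print('heater',onz('top',u,v,.07))
im=cv2.imread('pics/a1.png'); cv2.imwrite('pics/b.png',np.vstack([cv2.resize(im[165:235,140:240],(800,560)[:2],interpolation=2)]))
im=cv2.imread('pics/a1.png'); cv2.imwrite('pics/b.png',np.hstack([cv2.resize(im[170:230,145:235],(390,260),interpolation=2),cv2.resize(im[135:235,310:410],(400,400),interpolation=2)[:260]*0+cv2.resize(im[150:215,330:430],(400,260),interpolation=2)]))
```

```text
black [0.5184 0.2423 0.116 ]
red [0.5328 0.1851 0.116 ]
blue [0.5495 0.1279 0.116 ]
bore [ 0.5787 -0.2258  0.076 ]
heater [ 0.6292 -0.1242  0.07  ]
heater [ 0.6756 -0.2694  0.07  ]
heater [ 0.5065 -0.3245  0.07  ]
heater [ 0.4602 -0.1854  0.07  ]
```

View pics/b.png

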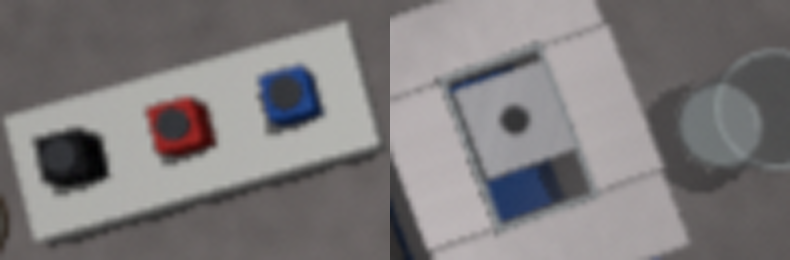

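Red sits mid-rack, with its handle close to square with the rack (yaw ~15°). The insert is pushed to the far end of the well. Moving above the probe with the fingers closing along the rack's x.

Request:
drive_tool(rows=[{"twist":[0,0,0.44],"linear":[0.8,0.98,0],"hand":-1},{"twist":[0,0,0.44],"linear":[0.8,0.98,0],"hand":-1},{"twist":[0,0,0.44],"linear":[0.8,0.98,0],"hand":-1},{"twist":[0,0,0.44],"linear":[0.8,0.98,0],"hand":-1},{"twist":[0,0,0.44],"linear":[0.8,0.98,0],"hand":-1}])

```text
time: 1.08
ee_pos: [0.2905, -0.4015, 0.2315]
tcp_rot: [3.141, -0.0, 0.609]
wrist_force: [0.3, 0.1, -0.1]
width: 0.0853
grasp_force: 0.0
```

Request:
drive_tool(rows=[{"twist":[0,0,0.44],"linear":[0.8,0.98,0],"hand":-1},{"twist":[0,0,0.44],"linear":[0.8,0.98,0],"hand":-1},{"twist":[0,0,0.44],"linear":[0.8,0.98,0],"hand":-1},{"twist":[0,0,0.44],"linear":[0.8,0.98,0],"hand":-1},{"twist":[0,0,0.44],"linear":[0.8,0.98,0],"hand":-1}])

```text
time: 1.7
ee_pos: [0.4105, -0.2544, 0.2315]
tcp_rot: [3.141, 0.0, 0.916]
wrist_force: [0.9, 0.7, 0.3]
width: 0.0853
grasp_force: 0.0
```

Request:
drive_tool(rows=[{"twist":[0,0,0.44],"linear":[0.8,0.98,0],"hand":-1},{"twist":[0,0,0.44],"linear":[0.8,0.98,0],"hand":-1},{"twist":[0,0,0.44],"linear":[0.8,0.98,0],"hand":-1},{"twist":[0,0,0.44],"linear":[0.8,0.98,0],"hand":-1},{"twist":[0,0,0.44],"linear":[0.8,0.98,0],"hand":-1}])

```text
time: 2.33
ee_pos: [0.5306, -0.1073, 0.2314]
tcp_rot: [3.141, 0.0, 1.223]
wrist_force: [0.6, -0.9, -0.4]
width: 0.0859
grasp_force: 0.0
```

Run:
```python
from h import *
s=env.observe();print(s['time'],s['ee_pos'],s['tcp_rot'],s['wrist_force'],s['joint_positions'])
snap('wrist','w0.png');k=eyes.calibration('wrist');print(k)
```

```text
2.325 [ 0.5305829  -0.10734942  0.2314472 ] [3.14117436e+00 6.51480245e-05 1.22343255e+00] [ 0.64964516 -0.89734861 -0.41663845] [-2.77598788e-01  2.59688117e-01  1.57577690e+00 -9.75552910e-05
  1.30571491e+00  6.97905099e-02]
{'intrinsics': array([[295.71705988,   0.        , 261.39739133],
       [  0.        , 295.71705988, 193.83006917],
       [  0.        ,   0.        ,   1.        ]]), 'cam_to_world': array([[ 0.94144652,  0.32421854,  0.09252454,  0.55712964],
       [-0.33715269,  0.90320016,  0.26562666, -0.03604112],
       [ 0.00255291, -0.2812682 ,  0.9596258 ,  0.37307708],
       [ 0.        ,  0.        ,  0.        ,  1.        ]])}
```

Request:
drive_tool(rows=[{"twist":[0,0,0.43],"linear":[0,0.9,0],"hand":-1},{"twist":[0,0,0.43],"linear":[0,0.9,0],"hand":-1},{"twist":[0,0,0.43],"linear":[0,0.9,0],"hand":-1},{"twist":[0,0,0.43],"linear":[0,0.9,0],"hand":-1},{"twist":[0,0,0.43],"linear":[0,0.9,0],"hand":-1}])

```text
time: 3.0
ee_pos: [0.5297, 0.0274, 0.2314]
tcp_rot: [3.141, 0.0, 1.523]
wrist_force: [1.2, -0.2, 0.3]
width: 0.0855
grasp_force: 0.0
```

Request:
drive_tool(rows=[{"twist":[0,0,0.43],"linear":[0,0.9,0],"hand":-1},{"twist":[0,0,0.43],"linear":[0,0.9,0],"hand":-1},{"twist":[0,0,0.43],"linear":[0,0.9,0],"hand":-1},{"twist":[0,0,0.43],"linear":[0,0.9,0],"hand":-1},{"twist":[0,0,0.43],"linear":[0,0.7,0],"hand":-1}])

```text
time: 3.62
ee_pos: [0.5297, 0.1566, 0.2314]
tcp_rot: [3.141, -0.0, 1.824]
wrist_force: [-0.4, 0.8, -0.9]
width: 0.0857
grasp_force: 0.0
```

Run:
```python
from h import *
s=env.observe();print(s['time'],s['ee_pos'],s['tcp_rot'],s['wrist_force'])
snap('wrist','w1.png');k=eyes.calibration('wrist');np.save('k1.npy',k,allow_pickle=True)
print(proj('wrist',[.5328,.1851,.116]),proj('wrist',[.5184,.2423,.116]))
```

```text
3.625 [0.52972062 0.15660027 0.23138008] [ 3.14136337e+00 -1.00141942e-04  1.82406075e+00] [-0.41962751  0.79772953 -0.85958314]
[272.77322616 163.35227077] [274.22358411  92.46301228]
```

View pics/w1.png

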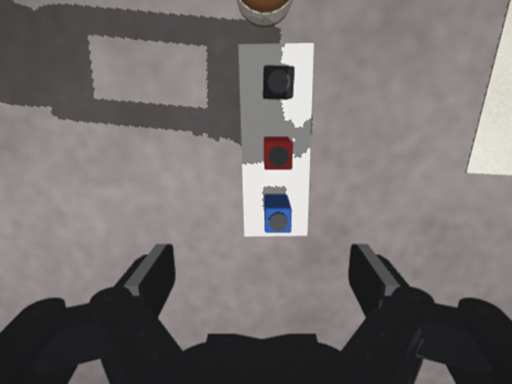

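Wrist view: caps at red (279,156), black (279,82), blue (278,221); rack and handle square with the image.

Run:
```python
from h import *
k=eyes.calibration('wrist')
P={n:onz('wrist',u,v,.116,k) for n,u,v in [('black',279,82),('red',278.5,156),('blue',278,221)]}
print(P, (P['black']+P['blue'])/2)
for u,v in[(239,44),(314,43),(244,237),(308,236)]: print(onz('wrist',u,v,.062,k))
im=cv2.imread('pics/w1.png');h=cv2.cvtColor(im,cv2.COLOR_BGR2HSV);m=((h[...,0]<8)|(h[...,0]>172))&(h[...,1]>130)&(h[...,2]>40)
m=m.astype(np.uint8);m[:120]=0;m[190:]=0;m[:,:240]=0;m[:,320:]=0
print(cv2.boundingRect(m),cv2.minAreaRect(cv2.findNonZero(m)))
# cap: dark pixels inside the red's filled hull
hull=cv2.convexHull(cv2.findNonZero(m));f=np.zeros_like(m);cv2.fillPoly(f,[hull],1)
c=np.argwhere((f==1)&(m==0));print('cap',c.mean(0)[::-1],c.min(0),c.max(0))
```

```text
{'black': array([0.52002513, 0.25106716, 0.116     ]), 'red': array([0.53592242, 0.19262639, 0.116     ]), 'blue': array([0.55182168, 0.13396278, 0.116     ])} [0.5359234  0.19251497 0.116     ]
[0.47589044 0.27881574 0.062     ]
[0.54480126 0.29774749 0.062     ]
[0.52802477 0.08524843 0.062     ]
[0.59856201 0.10498424 0.062     ]
(265, 137, 27, 32) ((278.0, 152.5), (31.0, 26.0), 90.0)
cap [278.30678466 156.16224189] [146 268] [166 291]
```

Request:
drive_tool(rows=[{"twist":[0,0,0.08],"linear":[0.11,0.6,-0.3],"hand":-1},{"twist":[0,0,0],"linear":[0.11,0.59,-0.5],"hand":-1},{"twist":[0,0,0],"linear":[0,0,-0.8],"hand":-1},{"twist":[0,0,0],"linear":[0,0,-0.8],"hand":-1},{"twist":[0,0,0],"linear":[0,0,-0.3],"hand":-1}])

```text
time: 4.3
ee_pos: [0.535, 0.1913, 0.1477]
tcp_rot: [-3.137, 0.0, 1.833]
wrist_force: [-0.7, 0.3, -0.4]
width: 0.0854
grasp_force: 0.0
```

Run:
```python
from h import *
s=env.observe();print(s['ee_pos'],s['tcp_rot'],s['wrist_force'])
snap('wrist','w2.png')
```

```text
[0.53498399 0.19125798 0.14766809] [-3.13715692e+00  2.12827957e-05  1.83258014e+00] [-0.68422575  0.26526826 -0.37023776]
```

View pics/w2.png

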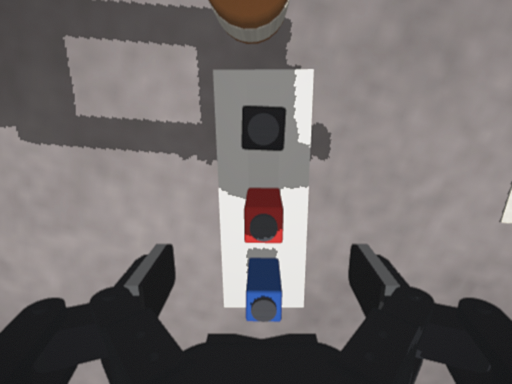

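Now red's cap is at (263,227), on the fingers' midline (262).

Run:
```python
from h import *
print(onz('wrist',263.5,227,.116),onz('wrist',263.5,128,.116),onz('wrist',263.5,308,.116))
```

```text
[0.53568989 0.19092181 0.116     ] [0.51977168 0.24984813 0.116     ] [0.55137916 0.13284295 0.116     ]
```

Request:
drive_tool(rows=[{"twist":[0,0,0],"linear":[0.03,0,-0.7],"hand":-1},{"twist":[0,0,0],"linear":[0,0,-0.7],"hand":-1},{"twist":[0,0,0],"linear":[0,0,-0.6],"hand":-1},{"twist":[0,0,0],"linear":[0,0,-0.4],"hand":-1},{"twist":[0,0,0],"linear":[0,0,-0.08],"hand":-1}])

```text
time: 4.97
ee_pos: [0.5372, 0.1913, 0.0754]
tcp_rot: [-3.141, -0.0, 1.833]
wrist_force: [0.5, -0.4, -0.2]
width: 0.0851
grasp_force: 0.0
```

Request:
drive_tool(rows=[{"twist":[0,0,0],"linear":[0,0,0],"hand":-0.4},{"twist":[0,0,0],"linear":[0,0,0],"hand":0},{"twist":[0,0,0],"linear":[0,0,0],"hand":0.2},{"twist":[0,0,0],"linear":[0,0,0],"hand":0.5},{"twist":[0,0,0],"linear":[0,0,0],"hand":1}])

```text
time: 5.6
ee_pos: [0.5375, 0.1914, 0.0765]
tcp_rot: [3.141, -0.0, 1.833]
wrist_force: [-1.7, 0.0, 5.2]
width: 0.0253
grasp_force: 59.4
```

Request:
drive_tool(rows=[{"twist":[0,0,0],"linear":[0,0,0],"hand":1},{"twist":[0,0,0],"linear":[0,0,0],"hand":1},{"twist":[0,0,0],"linear":[0,0,0],"hand":1},{"twist":[0,0,0],"linear":[0,0,0],"hand":1},{"twist":[0,0,0],"linear":[0,0,0],"hand":1}])

```text
time: 6.22
ee_pos: [0.5375, 0.1914, 0.0765]
tcp_rot: [3.141, -0.0, 1.833]
wrist_force: [-1.1, -0.4, 6.1]
width: 0.0255
grasp_force: 59.5
```

Request:
drive_tool(rows=[{"twist":[0,0,0],"linear":[0,0,0.2],"hand":1},{"twist":[0,0,0],"linear":[0,0,0.4],"hand":1},{"twist":[0,0,0],"linear":[0,0,0.5],"hand":1},{"twist":[0,0,0],"linear":[0,0,0.5],"hand":1},{"twist":[0,0,0],"linear":[0,0,0.6],"hand":1}])

```text
time: 6.85
ee_pos: [0.5373, 0.1913, 0.1432]
tcp_rot: [3.141, 0.0, 1.833]
wrist_force: [0.4, 1.2, -1.4]
width: 0.0254
grasp_force: 59.0
```

Request:
drive_tool(rows=[{"twist":[0,0,0],"linear":[0,0,0.7],"hand":1},{"twist":[0,0,0],"linear":[0,0,0.7],"hand":1},{"twist":[0,0,0],"linear":[0,0,0.6],"hand":1},{"twist":[0,0,0],"linear":[0,0,0.4],"hand":1},{"twist":[0,0,0],"linear":[0,0,0.1],"hand":1}])

```text
time: 7.48
ee_pos: [0.5377, 0.1915, 0.2182]
tcp_rot: [3.14, -0.0, 1.833]
wrist_force: [-0.7, 0.8, -2.0]
width: 0.0251
grasp_force: 59.0
```

Run:
```python
from h import *
s=env.observe();print(s['ee_pos'],s['tcp_rot'],s['wrist_force'],s['joint_positions'])
a=snap('wrist');b=snap('side');c=snap('top')
cv2.imwrite('pics/c.png',np.hstack([cv2.resize(a,(480,360)),cv2.resize(b[100:280,150:310],(320,360))])[:,:,::-1].copy())
cv2.imwrite('pics/w3.png',a[:,:,::-1].copy());cv2.imwrite('pics/s3.png',b[:,:,::-1].copy())
```

```text
[0.53772578 0.19147    0.21817848] [ 3.13957173e+00 -2.15184174e-06  1.83294819e+00] [-0.66234713  0.81642319 -1.96916256] [ 2.68082635e-01  3.10188514e-01  1.53626902e+00 -1.02254851e-05
  1.29311421e+00  5.93356479e-03]
```

View pics/c.png

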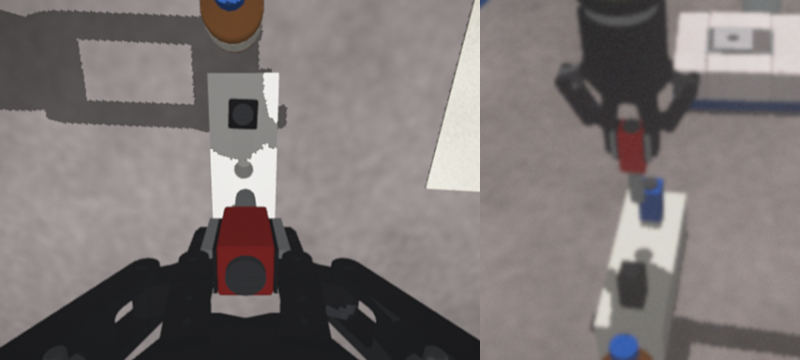

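Probe gripped cleanly, empty hole visible; cap at wrist px ~(261.5,293), foot end ~(261,205).

Run:
```python
from h import *
from scipy.spatial.transform import Rotation as R
s=env.observe();p=s['ee_pos'];Rt=R.from_euler('xyz',s['tcp_rot']).as_matrix()
im=cv2.imread('pics/w3.png');g=cv2.cvtColor(im,cv2.COLOR_BGR2HSV)
m=(((g[...,0]<8)|(g[...,0]>172))&(g[...,1]>130)&(g[...,2]>40)).astype(np.uint8);m[:200]=0
hull=cv2.convexHull(cv2.findNonZero(m));print(hull[:,0].tolist())
# hand-model: where would handle corners and cap project for offset dx along tool x
for dx in(-.002,0,.002):
    f=lambda a,b,h: proj('wrist',p+Rt@np.array([a+dx,b,.0645-h])).round(1)   # h above foot
    print(dx,'cap',f(0,0,.104),'far top',f(.013,.013,.1),'near top',f(-.013,.013,.1),f(.013,-.013,.1),'near bot',f(-.013,.013,.05),'far bot',f(.013,.013,.05),'foot',f(0,0,0),f(.008,0,0),f(-.008,0,0))
c=np.argwhere((m==0)&(cv2.fillPoly(np.zeros_like(m),[hull],1)==1)&(np.arange(384)[:,None]>270));print(c.mean(0)[::-1],c.min(0)[::-1],c.max(0)[::-1])
```

```text
[[292, 284], [291, 309], [289, 312], [288, 313], [234, 313], [232, 310], [231, 291], [231, 261], [232, 255], [236, 235], [240, 223], [241, 222], [247, 221], [273, 221], [282, 222], [283, 224], [287, 235], [292, 261]]
-0.002 cap [262.5 299.9] far top [294.8 266. ] near top [292.9 320.1] [230.2 266. ] near bot [284.3 261.2] far bot [285.3 220. ] foot [262.1 211.4] [262.1 201.1] [262.1 221.5]
0 cap [262.5 295.6] far top [295.  261.6] near top [293.  316.2] [230.1 261.6] near bot [284.4 258.1] far bot [285.4 216.7] foot [262.1 208.8] [262.1 198.5] [262.1 219. ]
0.002 cap [262.5 291.3] far top [295.2 257.1] near top [293.2 312.2] [229.9 257.1] near bot [284.4 255.1] far bot [285.5 213.4] foot [262.1 206.3] [262.1 195.9] [262.1 216.5]
[261.51240209 293.46605744] [231 272] [292 313]
```

Request:
drive_tool(rows=[{"twist":[0,0,0],"linear":[0.1,-0.5,0],"hand":1},{"twist":[0,0,0],"linear":[0.1,-0.8,0],"hand":1},{"twist":[0,0,0],"linear":[0.1,-0.9,0],"hand":1},{"twist":[0,0,0],"linear":[0.1,-0.9,0],"hand":1},{"twist":[0,0,0],"linear":[0.1,-0.9,0],"hand":1}])

```text
time: 8.25
ee_pos: [0.552, 0.0694, 0.2161]
tcp_rot: [-3.14, 0.0, 1.833]
wrist_force: [0.2, -0.1, -2.8]
width: 0.0252
grasp_force: 59.0
```

Request:
drive_tool(rows=[{"twist":[0,0,0],"linear":[0.1,-0.9,0],"hand":1},{"twist":[0,0,0],"linear":[0.1,-0.9,0],"hand":1},{"twist":[0,0,0],"linear":[0.1,-0.9,0],"hand":1},{"twist":[0,0,0],"linear":[0.1,-0.9,0],"hand":1},{"twist":[0,0,0],"linear":[0.1,-0.9,0],"hand":1}])

```text
time: 8.88
ee_pos: [0.5667, -0.0656, 0.2161]
tcp_rot: [-3.14, -0.0, 1.832]
wrist_force: [0.0, 0.5, -1.7]
width: 0.0254
grasp_force: 59.0
```

Request:
drive_tool(rows=[{"twist":[0,0,0],"linear":[0.1,-0.9,0],"hand":1},{"twist":[0,0,0],"linear":[0.1,-0.9,0],"hand":1},{"twist":[0,0,0],"linear":[0.1,-0.9,0],"hand":1},{"twist":[0,0,0],"linear":[0.1,-0.9,0],"hand":1},{"twist":[0,0,0],"linear":[0.1,-0.9,0],"hand":1}])

```text
time: 9.5
ee_pos: [0.5815, -0.2005, 0.216]
tcp_rot: [-3.14, -0.001, 1.832]
wrist_force: [0.8, -0.4, -1.4]
width: 0.0256
grasp_force: 59.0
```

Request:
drive_tool(rows=[{"twist":[0,0,0],"linear":[0.1,-0.9,0],"hand":1},{"twist":[0,0,0],"linear":[0.1,-0.9,0],"hand":1},{"twist":[0,0,0],"linear":[0.1,-0.9,0],"hand":1},{"twist":[0,0,0],"linear":[0.1,-0.5,0],"hand":1},{"twist":[0,0,0],"linear":[0.1,-0.2,0],"hand":1}])

```text
time: 10.12
ee_pos: [0.5973, -0.3017, 0.2166]
tcp_rot: [-3.141, -0.0, 1.832]
wrist_force: [0.5, -0.0, -2.0]
width: 0.0255
grasp_force: 59.0
```

Run:
```python
from h import *
s=env.observe();print(s['ee_pos'],s['tcp_rot'],s['wrist_force'])
snap('wrist','w4.png')
```

```text
[ 0.59734617 -0.30170079  0.21663334] [-3.14145437e+00 -4.79440463e-04  1.83182459e+00] [ 0.52195169 -0.00931885 -2.01564586]
```

View pics/w4.png

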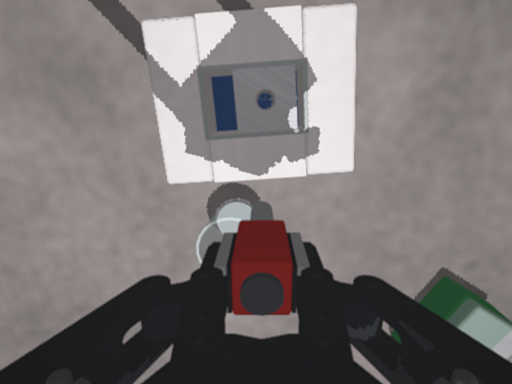

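Bore at wrist px ~(265,99) in the insert; heater-top corners near (143,20), (357,4), (354,170), (168,184).

Run:
```python
from h import *
k=eyes.calibration('wrist')
im=cv2.imread('pics/w4.png');g=cv2.cvtColor(im,cv2.COLOR_BGR2GRAY)
sub=g[84:116,248:284];print(sub[::2,::2])
m=(sub<75).astype(np.uint8);n,l,st,c=cv2.connectedComponentsWithStats(m)
for i in range(1,n): print(st[i],c[i]+[248,84]); 
print(onz('wrist',265,99.3,.076,k))
C=[onz('wrist',u,v,.07,k) for u,v in[(143,20),(357,4),(354,170),(168,184)]];print(np.array(C),np.mean(C,0))
```

```text
[[119 122 122 118 117 118 120 120 122 123 123 122 122 121 120 118 117 118]
 [118 119 121 123 120 117 117 120 120 120 123 123 122 122 121 120 120 118]
 [118 118 118 120 122 122 118 117 115 117 118 121 123 122 121 121 121 119]
 [119 118 119 118 118 119 114  99  93  94  97 107 119 123 122 122 122 121]
 [117 117 118 119 118 106  92  87  82  89  87  90 104 119 121 122 122 122]
 [117 118 117 118 113  93  74  55  52  58  61  81  91 109 119 120 121 122]
 [118 118 117 117 102  81  54  54  55  60  47  60  88  98 117 119 119 119]
 [116 117 118 117 100  74  63  58  61  55  60  79  91  93 116 116 118 119]
 [115 115 117 117  94  58  58  55  62  54  58  63  77  93 120 120 116 116]
 [117 116 116 115 100  55  49  49  51  49  50  53  78  98 117 121 121 118]
 [119 118 116 116 109  74  48  49  50  52  51  53  91 108 117 118 118 120]
 [115 117 118 117 115 101  58  48  48  52  59  72 101 115 117 118 116 117]
 [116 115 117 118 118 115 102  78  64  71  88 105 114 116 116 117 117 116]
 [116 116 116 115 117 118 118 114 110 110 113 115 117 116 116 116 117 117]
 [117 117 116 115 115 116 117 118 117 115 115 115 116 116 116 116 116 115]
 [117 117 117 117 115 115 115 116 117 117 115 115 114 114 116 116 116 115]]
[  9   9  16  16 182] [264.37912088 100.47252747]
[ 0.58024271 -0.2254463   0.076     ]
[[ 0.46128275 -0.18953542  0.07      ]
 [ 0.63578884 -0.130321    0.07      ]
 [ 0.68305145 -0.26697879  0.07      ]
 [ 0.50726611 -0.32888042  0.07      ]] [ 0.57184729 -0.22892891  0.07      ]
```

Request:
drive_tool(rows=[{"twist":[0.0975,-0.362,0],"linear":[-0.207,0.483,-0.2],"hand":1},{"twist":[0.0975,-0.362,0],"linear":[-0.207,0.483,-0.2],"hand":1},{"twist":[0.0975,-0.362,0],"linear":[-0.207,0.483,-0.2],"hand":1},{"twist":[0.0975,-0.362,0],"linear":[-0.207,0.483,-0.2],"hand":1},{"twist":[0.0975,-0.362,0],"linear":[-0.207,0.483,-0.2],"hand":1}])

```text
time: 10.8
ee_pos: [0.566, -0.2265, 0.1871]
tcp_rot: [2.878, -0.0, 1.834]
wrist_force: [0.0, 0.4, -2.1]
width: 0.0254
grasp_force: 59.2
```

Request:
drive_tool(rows=[{"twist":[0,0,0],"linear":[0,0,-0.5],"hand":1},{"twist":[0,0,0],"linear":[0,0,-0.4],"hand":1},{"twist":[0,0,0],"linear":[0,0,-0.2],"hand":1},{"twist":[0,0,0],"linear":[0,0,0],"hand":1},{"twist":[0,0,0],"linear":[0,0,0],"hand":1}])

```text
time: 11.42
ee_pos: [0.5669, -0.2286, 0.154]
tcp_rot: [2.88, 0.0, 1.833]
wrist_force: [0.3, 0.1, -1.7]
width: 0.025
grasp_force: 59.3
```

```bash
cat >> h.py <<'E'
from scipy.spatial.transform import Rotation as Ro
U=np.array([.966,.26]);W=np.array([-.26,.966])
def st(L=.0645):
    np.set_printoptions(precision=4,suppress=True)
    s=env.observe();R=Ro.from_euler('xyz',s['tcp_rot']).as_matrix();f=s['ee_pos']+R@[0,0,L]
    d=f[:2]-[.5815,-.2252]
    print('t',s['time'],'tcp',s['ee_pos'],'rot',s['tcp_rot'],'tilt',np.degrees(np.arccos(-R[2,2])),'toolz',R[:,2],'\nfoot',f,'rel u,w mm',d@U*1e3,d@W*1e3,'F',s['wrist_force'],'T',s['ft_torque'],'g',s['grasp_force'])
E
python3 - <<'E'
from h import *
st()
a=snap('wrist','w5.png');b=snap('side','s5.png');c=snap('top')
cv2.imwrite('pics/d.png',np.hstack([cv2.resize(a[100:260,180:340],(400,400)),cv2.resize(b[70:170,220:320],(400,400))])[:,:,::-1].copy())
E
```

```text
t 11.425 tcp [ 0.5669 -0.2286  0.154 ] rot [2.8796 0.0001 1.8329] tilt 15.013487124485891 toolz [ 0.2502  0.067  -0.9659] 
foot [ 0.583  -0.2243  0.0917] rel u,w mm 1.695909404961059 0.512108058126969 F [ 0.2686  0.1201 -1.6603] T [-0.0469  0.167  -0.0186] g 59.344831109046936
```

View pics/d.png

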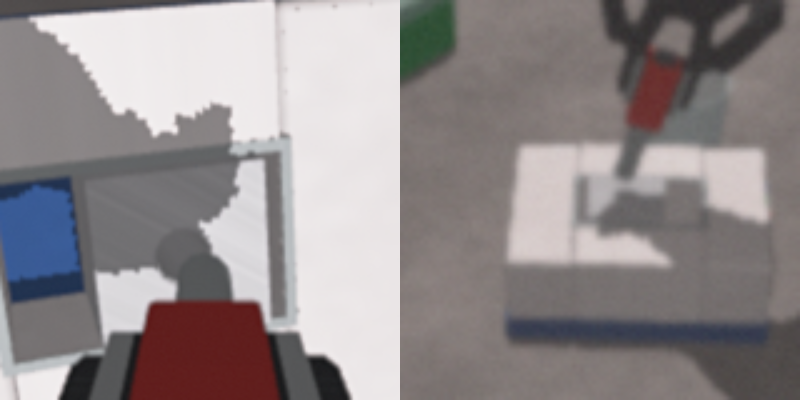

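The crop shows the foot just short of the bore, with the bore's upper-left rim showing at crop px ~(157..205, 228) and the foot's far edge at ~(205,253). Checking against projections.

Run:
```python
from h import *
k=eyes.calibration('wrist')
T=lambda q:((np.array(q)-[180,100])*2.5).round(1)
s=env.observe();R=Ro.from_euler('xyz',s['tcp_rot']).as_matrix()
for B in([.5815,-.2252],[.5806,-.2254]):
    print('bore left/top/right',[T(proj('wrist',[*(np.array(B)+.0085*d),.076],k)) for d in(-U,W,U)])
P=lambda a,b,h:T(proj('wrist',s['ee_pos']+R@np.array([a,b,.0645-h]),k))
for dx in(-.002,0,.002): print('foot far',P(.007+dx,0,0),'side-u',P(dx,-.008,.001),'side+u',P(dx,.008,.001),'handle far-bot',P(.013+dx,-.013,.05),P(.013+dx,.013,.05))
```

```text
bore left/top/right [array([161.9, 260. ]), array([188.2, 231.9]), array([214.4, 255.6])]
bore left/top/right [array([159. , 260.2]), array([185.4, 232. ]), array([211.6, 255.7])]
foot far [206.4 255.8] side-u [179.2 279.4] side+u [233.5 279.4] handle far-bot [149.6 299.7] [264.6 299.7]
foot far [206.4 249.3] side-u [179.1 273. ] side+u [233.6 273. ] handle far-bot [149.4 291.4] [264.9 291.5]
foot far [206.4 242.7] side-u [179.1 266.5] side+u [233.7 266.6] handle far-bot [149.2 283. ] [265.1 283.1]
```

Run:
```python
from h import *
im=cv2.imread('pics/w5.png');g=cv2.cvtColor(im,cv2.COLOR_BGR2GRAY)
print('cols',list(range(238,278)))
for r in range(188,214): print(r,*g[r,238:278])
```

```text
cols [238, 239, 240, 241, 242, 243, 244, 245, 246, 247, 248, 249, 250, 251, 252, 253, 254, 255, 256, 257, 258, 259, 260, 261, 262, 263, 264, 265, 266, 267, 268, 269, 270, 271, 272, 273, 274, 275, 276, 277]
188 118 117 117 115 114 113 113 114 114 114 115 116 115 115 115 115 116 116 117 117 118 143 178 151 134 135 163 216 224 221 220 218 218 218 218 217 216 215 216 216
189 116 118 118 117 117 115 114 113 113 112 113 115 116 116 116 116 115 116 115 116 118 158 215 208 199 197 205 223 223 222 220 220 219 218 218 217 217 217 216 215
190 114 115 116 118 117 117 116 115 114 113 113 112 113 114 114 113 113 113 113 113 117 155 216 226 226 224 222 222 222 221 221 221 220 219 218 218 217 218 217 216
191 114 114 114 115 117 118 118 118 116 116 113 109 108 107 106 106 105 106 109 110 111 131 168 192 223 226 224 222 222 220 220 220 220 220 219 219 218 217 217 217
192 114 113 113 114 114 115 116 118 118 115 110 104 103 102 101 101 100 101 100 102 104 109 122 161 220 226 224 223 222 222 221 221 221 221 220 220 219 218 217 217
193 114 114 114 114 114 114 115 114 112 108 104 101 101 101 100 100 99 98 
[... 2302 characters left out ...]
 218 218 217 202 162 121 95 92 92 93 94 88 85 85 87 87 87 86 87 86 86 86 85 86 85 86 86 85 85 86 91 127 189 215 217 215 217 218
210 219 218 217 217 219 213 186 142 113 107 100 94 91 86 84 86 87 86 86 87 86 86 87 86 86 87 87 86 86 85 85 85 90 116 174 214 218 216 215 215
211 219 219 219 218 218 219 207 181 162 148 131 115 103 85 83 86 87 87 87 86 87 86 87 86 86 86 85 85 86 85 86 84 87 107 163 213 219 216 215 215
212 217 218 219 219 219 219 218 212 200 184 166 156 136 95 82 86 86 87 86 86 87 87 87 86 87 86 86 86 86 85 84 84 84 99 151 211 220 217 215 215
213 216 216 217 218 219 219 220 220 218 210 200 189 157 101 80 86 86 86 86 86 86 86 86 86 87 87 86 85 86 86 85 85 83 92 144 210 220 217 215 215
```

Request:
drive_tool(rows=[{"twist":[0,0,0],"linear":[-0.066,0.051,0],"hand":1},{"twist":[0,0,0],"linear":[0,0,-0.1],"hand":1},{"twist":[0,0,0],"linear":[0,0,-0.15],"hand":1},{"twist":[0,0,0],"linear":[0,0,-0.1],"hand":1},{"twist":[0,0,0],"linear":[0,0,0],"hand":1}])

```text
time: 12.2
ee_pos: [0.564, -0.2265, 0.1428]
tcp_rot: [2.881, -0.001, 1.833]
wrist_force: [-0.5, -0.1, -1.5]
width: 0.0253
grasp_force: 59.3
```

Run:
```python
from h import *
st();snap('wrist','w6.png');k=eyes.calibration('wrist')
im=cv2.imread('pics/w6.png');g=cv2.cvtColor(im,cv2.COLOR_BGR2GRAY)
s=env.observe();R=Ro.from_euler('xyz',s['tcp_rot']).as_matrix()
P=lambda a,b,h:proj('wrist',s['ee_pos']+R@np.array([a,b,.0645-h]),k).round(1)
B=np.array([.5815,-.2252])
print('bore',[proj('wrist',[*(B+.0085*d),.076],k).round(1) for d in(-U,W,U,-W)],'foot',P(.008,0,.001),P(0,-.008,.001),P(0,.008,.001))
print('cols',240,'..')
for r in range(192,224,1): print(r,*g[r,240:276])
```

```text
t 12.2 tcp [ 0.564  -0.2265  0.1428] rot [ 2.8806 -0.0011  1.8328] tilt 14.95591879357627 toolz [ 0.249   0.0678 -0.9661] 
foot [ 0.58   -0.2221  0.0805] rel u,w mm -0.6371005338990069 3.3385678546173168 F [-0.4831 -0.1308 -1.4976] T [-0.0191  0.2345  0.0595] g 59.345324635505676
bore [array([250.5, 211.6]), array([261.5, 199.9]), array([272.2, 209.6]), array([261.5, 221.1])] foot [262.6 198.8] [251.7 209.2] [273.4 209.2]
cols 240 ..
192 116 114 114 113 113 114 113 114 115 115 116 115 115 115 116 116 118 117 118 118 118 118 117 117 116 116 114 120 128 114 108 110 148 213 221 217
193 119 117 116 114 114 113 112 114 113 115 114 115 115 116 115 115 116 116 117 117 117 117 117 116 114 113 120 152 178 149 132 132 160 213 220 217
194 117 118 118 117 116 114 113 113 113 112 114 114 115 115 115 115 115 116 116 117 117 118 116 115 120 129 142 195 218 204 196 194 201 218 219 217
195 114 116 117 118 118 117 116 114 113 113 112 113 114 115 115 115 115 114 115 116 116 116 115 123 153 177 175 217 225 223 222 222 221 221 219 218
196 114 113 116 116 117 118 118 117 116 114 113 113 112 114 113 114 11
[... 2862 characters left out ...]
 221 220 219 217 218 218 201 134 87 84 87 87 87 87 88 86 86 88 86 87 87 86 87 86 86 85 85 83 84 114 174 212 218
219 215 209 196 194 195 195 194 193 192 179 122 81 77 80 80 80 81 81 81 80 80 80 80 80 80 80 81 79 79 79 76 77 103 156 187 191
220 175 152 135 131 134 133 134 133 132 124 90 66 65 66 67 67 66 66 67 66 66 66 66 66 67 67 65 66 66 64 65 63 78 111 129 131
221 115 81 68 69 70 70 69 69 70 67 56 51 50 52 51 53 51 51 52 52 52 52 53 51 53 51 52 51 51 51 52 51 53 64 69 68
222 68 44 45 45 46 45 45 45 44 45 47 48 49 50 48 48 48 49 48 48 49 49 49 49 48 48 49 49 49 51 48 48 49 47 45 45
223 49 44 47 48 47 47 47 49 49 49 48 49 48 50 50 51 50 50 49 51 50 49 48 51 51 49 50 49 49 50 50 50 49 50 47 48
```

Request:
drive_tool(rows=[{"twist":[0,0,0],"linear":[0.034,-0.022,0],"hand":1},{"twist":[0,0,0],"linear":[0,0,0],"hand":1},{"twist":[0,0,0],"linear":[0,0,-0.05],"hand":1},{"twist":[0,0,0],"linear":[0,0,-0.05],"hand":1},{"twist":[0,0,0],"linear":[0,0,0],"hand":1}])

```text
time: 12.88
ee_pos: [0.5651, -0.2272, 0.1402]
tcp_rot: [2.88, -0.001, 1.833]
wrist_force: [0.1, -0.6, -1.0]
width: 0.0252
grasp_force: 59.3
```

```bash
python3 -c "
from h import *
st()"
```

```text
t 12.875 tcp [ 0.5651 -0.2272  0.1402] rot [ 2.8802 -0.0006  1.8329] tilt 14.978057699777708 toolz [ 0.2495  0.0675 -0.966 ] 
foot [ 0.5812 -0.2229  0.0779] rel u,w mm 0.3122506862240552 2.313792420591167 F [ 0.1489 -0.557  -0.982 ] T [-0.0797  0.1519 -0.0113] g 59.345383644104004
```

Request:
drive_tool(rows=[{"twist":[0,0,0],"linear":[0,0,-0.03],"hand":1},{"twist":[0,0,0],"linear":[0,0,-0.03],"hand":1},{"twist":[0,0,0],"linear":[0,0,0],"hand":1},{"twist":[0,0,0],"linear":[0,0,0],"hand":1},{"twist":[0,0,0],"linear":[0,0,0],"hand":1}])

```text
time: 13.5
ee_pos: [0.5653, -0.2274, 0.1387]
tcp_rot: [2.88, -0.0, 1.833]
wrist_force: [-0.2, 0.9, -2.6]
width: 0.0254
grasp_force: 59.3
```

Request:
drive_tool(rows=[{"twist":[0,0,0],"linear":[0,0,-0.03],"hand":1},{"twist":[0,0,0],"linear":[0,0,0],"hand":1},{"twist":[0,0,0],"linear":[0,0,0],"hand":1},{"twist":[0,0,0],"linear":[0,0,0],"hand":1},{"twist":[0,0,0],"linear":[0,0,0],"hand":1}])

```text
time: 14.12
ee_pos: [0.5653, -0.2273, 0.1377]
tcp_rot: [2.88, -0.0, 1.833]
wrist_force: [0.3, -0.0, -1.6]
width: 0.0251
grasp_force: 59.3
```

```bash
python3 -c "
from h import *
st()"
```

```text
t 14.125 tcp [ 0.5653 -0.2273  0.1377] rot [ 2.8799 -0.0002  1.833 ] tilt 14.995765654554491 toolz [ 0.2498  0.0673 -0.9659] 
foot [ 0.5814 -0.223   0.0754] rel u,w mm 0.47187462923485746 2.149158545724969 F [ 0.3006 -0.035  -1.6371] T [ 0.0017  0.2324 -0.0121] g 59.34446096420288
```

Request:
drive_tool(rows=[{"twist":[0,0,0],"linear":[-0.025,0.003,0],"hand":1},{"twist":[0,0,0],"linear":[0,0,0],"hand":1},{"twist":[0,0,0],"linear":[0,0,-0.03],"hand":1},{"twist":[0,0,0],"linear":[0,0,0],"hand":1},{"twist":[0,0,0],"linear":[0,0,0],"hand":1}])

```text
time: 14.75
ee_pos: [0.5645, -0.2273, 0.1368]
tcp_rot: [2.88, -0.0, 1.833]
wrist_force: [-0.4, 0.8, -2.0]
width: 0.0253
grasp_force: 59.3
```

Request:
drive_tool(rows=[{"twist":[0,0,0],"linear":[0,0,-0.03],"hand":1},{"twist":[0,0,0],"linear":[0,0,0],"hand":1},{"twist":[0,0,0],"linear":[0,0,0],"hand":1},{"twist":[0,0,0],"linear":[0,0,0],"hand":1},{"twist":[0,0,0],"linear":[0,0,0],"hand":1}])

```text
time: 15.38
ee_pos: [0.5645, -0.2273, 0.1359]
tcp_rot: [2.88, -0.0, 1.833]
wrist_force: [-0.1, -0.6, -1.7]
width: 0.0252
grasp_force: 59.3
```

```bash
python3 -c "
from h import *
st()"
```

```text
t 15.375 tcp [ 0.5645 -0.2273  0.1359] rot [ 2.8799 -0.0002  1.833 ] tilt 14.99656930904102 toolz [ 0.2499  0.0673 -0.9659] 
foot [ 0.5807 -0.2229  0.0736] rel u,w mm -0.21813207729189157 2.4235602395082787 F [-0.1451 -0.6141 -1.7401] T [-0.0911  0.1949 -0.0149] g 59.34593081474304
```

Request:
drive_tool(rows=[{"twist":[0,0,0],"linear":[-0.007,0.026,0],"hand":1},{"twist":[0,0,0],"linear":[0,0,0],"hand":1},{"twist":[0,0,0],"linear":[0,0,0],"hand":1},{"twist":[0,0,0],"linear":[0,0,0],"hand":1},{"twist":[0,0,0],"linear":[0,0,0],"hand":1}])

```text
time: 16.0
ee_pos: [0.5645, -0.2267, 0.136]
tcp_rot: [2.88, 0.0, 1.833]
wrist_force: [-0.2, -1.4, -2.1]
width: 0.0251
grasp_force: 59.3
```

Request:
drive_tool(rows=[{"twist":[0,0,0],"linear":[0.014,-0.052,0],"hand":1},{"twist":[0,0,0],"linear":[0,0,0],"hand":1},{"twist":[0,0,0],"linear":[0,0,0],"hand":1},{"twist":[0,0,0],"linear":[0,0,0],"hand":1},{"twist":[0,0,0],"linear":[0,0,0],"hand":1}])

```text
time: 16.62
ee_pos: [0.5647, -0.228, 0.1359]
tcp_rot: [2.88, -0.0, 1.833]
wrist_force: [0.0, 0.4, -1.5]
width: 0.0254
grasp_force: 59.3
```

```bash
python3 -c "
from h import *
st()"
```

```text
t 16.625 tcp [ 0.5647 -0.228   0.1359] rot [ 2.8799 -0.0004  1.8329] tilt 14.993488066296134 toolz [ 0.2498  0.0674 -0.966 ] 
foot [ 0.5808 -0.2236  0.0736] rel u,w mm -0.24187185151519855 1.6990144981045587 F [ 0.0249  0.3836 -1.4975] T [-0.0513  0.1579  0.05  ] g 59.28663969039917
```

Request:
drive_tool(rows=[{"twist":[0,0,0],"linear":[0.007,-0.026,0],"hand":1},{"twist":[0,0,0],"linear":[0,0,0],"hand":1},{"twist":[0,0,0],"linear":[0,0,0],"hand":1},{"twist":[0,0,0],"linear":[0,0,0],"hand":1},{"twist":[0,0,0],"linear":[0,0,0],"hand":1}])

```text
time: 17.25
ee_pos: [0.5648, -0.2287, 0.1358]
tcp_rot: [2.88, -0.001, 1.833]
wrist_force: [0.1, 0.7, -0.5]
width: 0.0254
grasp_force: 59.3
```

```bash
python3 -c "
from h import *
st()"
```

```text
t 17.25 tcp [ 0.5648 -0.2287  0.1358] rot [ 2.88   -0.0006  1.833 ] tilt 14.987135433414501 toolz [ 0.2496  0.0676 -0.966 ] 
foot [ 0.5809 -0.2243  0.0735] rel u,w mm -0.29985763884693384 1.0162194480019306 F [ 0.1341  0.696  -0.5481] T [0.1676 0.2177 0.1024] g 59.28772330284119
```

Request:
drive_tool(rows=[{"twist":[0,0,0],"linear":[0.005,-0.02,0],"hand":1},{"twist":[0,0,0],"linear":[0,0,0],"hand":1},{"twist":[0,0,0],"linear":[0,0,0],"hand":1},{"twist":[0,0,0],"linear":[0,0,0],"hand":1},{"twist":[0,0,0],"linear":[0,0,0],"hand":1}])

```text
time: 17.88
ee_pos: [0.565, -0.229, 0.1358]
tcp_rot: [2.88, -0.001, 1.833]
wrist_force: [-0.4, 4.4, -0.9]
width: 0.0254
grasp_force: 59.4
```

Run:
```python
from h import *
st();snap('wrist','w7.png');st()
k=eyes.calibration('wrist')
im=cv2.imread('pics/w7.png');g=cv2.cvtColor(im,cv2.COLOR_BGR2GRAY)
s=env.observe();R=Ro.from_euler('xyz',s['tcp_rot']).as_matrix()
P=lambda a,b,h:proj('wrist',s['ee_pos']+R@np.array([a,b,.0645-h]),k).round(1)
B=np.array([.5815,-.2252])-.00084*U+.00244*W
print('bore',[proj('wrist',[*(B+.0085*d),.076],k).round(1) for d in(-U,W,U,-W)],'foot',P(.008,0,.001),P(0,-.008,.001),P(0,.008,.001))
cv2.imwrite('pics/e.png',cv2.resize(im[185:260,205:320],(800,522),interpolation=2))
```

```text
t 17.875 tcp [ 0.565  -0.229   0.1358] rot [ 2.88  -0.001  1.833] tilt 14.988688356042047 toolz [ 0.2495  0.068  -0.966 ] 
foot [ 0.581  -0.2247  0.0735] rel u,w mm -0.2967001636001711 0.6403411610149815 F [-0.4125  4.3657 -0.9055] T [0.7847 0.2672 0.2383] g 59.365185499191284
t 17.925 tcp [ 0.5649 -0.229   0.1358] rot [ 2.8801 -0.001   1.833 ] tilt 14.984878312082937 toolz [ 0.2495  0.068  -0.966 ] 
foot [ 0.581  -0.2247  0.0735] rel u,w mm -0.3304612238159235 0.6411437101580614 F [ 0.6569  3.1043 -0.3385] T [0.8645 0.2185 0.2418] g 59.37129735946655
bore [array([251.4, 208.6]), array([262.8, 196.4]), array([273.9, 206.6]), array([262.8, 218.5])] foot [262.6 198.8] [251.7 209.2] [273.4 209.2]
```

View pics/e.png

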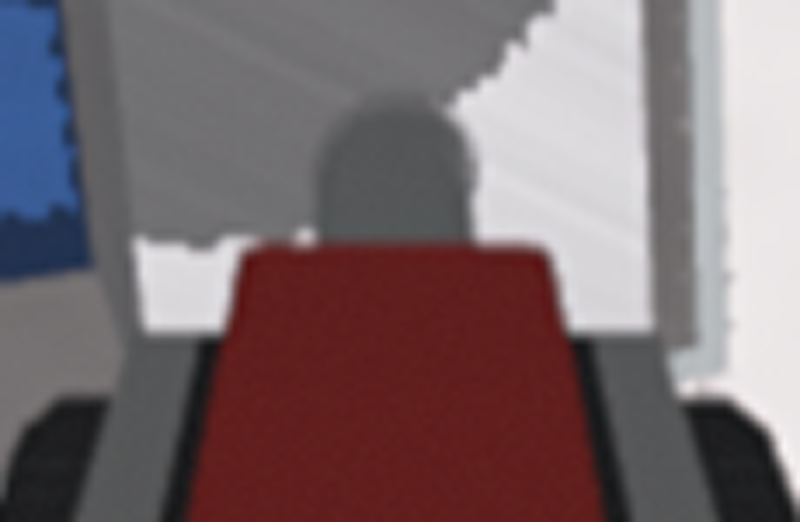

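Request:
drive_tool(rows=[{"twist":[0,0,0],"linear":[-0.011,0.04,0],"hand":1},{"twist":[0,0,0],"linear":[0,0,0],"hand":1},{"twist":[0,0,0],"linear":[0,0,-0.03],"hand":1},{"twist":[0,0,0],"linear":[0,0,0],"hand":1},{"twist":[0,0,0],"linear":[0,0,0],"hand":1}])

```text
time: 18.55
ee_pos: [0.565, -0.2285, 0.1351]
tcp_rot: [2.88, 0.0, 1.833]
wrist_force: [0.5, 1.2, -0.5]
width: 0.0254
grasp_force: 59.3
```

```bash
python3 -c "
from h import *
st()"
```

```text
t 18.55 tcp [ 0.565  -0.2285  0.1351] rot [2.8796 0.0004 1.8328] tilt 15.012842113463993 toolz [ 0.2503  0.0668 -0.9659] 
foot [ 0.5811 -0.2242  0.0728] rel u,w mm -0.09530397311269476 1.0481683032017608 F [ 0.4826  1.2355 -0.5233] T [0.2366 0.1333 0.0604] g 59.32273864746094
```

Request:
drive_tool(rows=[{"twist":[0,0,0],"linear":[-0.008,0.028,0],"hand":1},{"twist":[0,0,0],"linear":[0,0,0],"hand":1},{"twist":[0,0,0],"linear":[0,0,0],"hand":1},{"twist":[0,0,0],"linear":[0,0,0],"hand":1},{"twist":[0,0,0],"linear":[0,0,0],"hand":1}])

```text
time: 19.18
ee_pos: [0.5646, -0.2274, 0.135]
tcp_rot: [2.88, -0.0, 1.833]
wrist_force: [-0.2, 0.4, -2.3]
width: 0.0255
grasp_force: 59.3
```

```bash
python3 -c "
from h import *
st()"
```

```text
t 19.175 tcp [ 0.5646 -0.2274  0.135 ] rot [ 2.8798 -0.0001  1.8329] tilt 14.99816085051005 toolz [ 0.2499  0.0672 -0.9659] 
foot [ 0.5807 -0.2231  0.0727] rel u,w mm -0.23195829729403872 2.2534310301431164 F [-0.1674  0.3545 -2.3308] T [-0.0541  0.2278  0.0103] g 59.29437518119812
```

Request:
drive_tool(rows=[{"twist":[-0.054,0.2013,0],"linear":[0.056,0.015,0.0136],"hand":1},{"twist":[-0.054,0.2013,0],"linear":[0.056,0.015,0.0136],"hand":1},{"twist":[-0.054,0.2013,0],"linear":[0.056,0.015,0.0136],"hand":1},{"twist":[0,0,0],"linear":[0,0,0],"hand":1},{"twist":[0,0,0],"linear":[0,0,0],"hand":1}])

```text
time: 19.8
ee_pos: [0.5695, -0.2258, 0.1361]
tcp_rot: [2.967, -0.001, 1.833]
wrist_force: [-0.3, -0.1, -1.5]
width: 0.0254
grasp_force: 59.4
```

```bash
python3 -c "
from h import *
st()"
```

```text
t 19.8 tcp [ 0.5695 -0.2258  0.1361] rot [ 2.9671 -0.0005  1.8331] tilt 9.99981162470737 toolz [ 0.1676  0.0455 -0.9848] 
foot [ 0.5803 -0.2229  0.0726] rel u,w mm -0.5534406431950398 2.5233263833261934 F [-0.287  -0.0547 -1.4882] T [-0.0513  0.0769  0.0248] g 59.35616970062256
```

Request:
drive_tool(rows=[{"twist":[-0.054,0.2013,0],"linear":[0.0597,0.0126,0.008],"hand":1},{"twist":[-0.054,0.2013,0],"linear":[0.0597,0.0126,0.008],"hand":1},{"twist":[-0.054,0.2013,0],"linear":[0.0597,0.0126,0.008],"hand":1},{"twist":[0,0,0],"linear":[0,0,0],"hand":1},{"twist":[0,0,0],"linear":[0,0,0],"hand":1}])

```text
time: 20.42
ee_pos: [0.5749, -0.2247, 0.1367]
tcp_rot: [3.055, -0.001, 1.833]
wrist_force: [0.1, -1.0, -1.7]
width: 0.0251
grasp_force: 59.6
```

```bash
python3 -c "
from h import *
st()"
```

```text
t 20.425 tcp [ 0.5749 -0.2247  0.1367] rot [ 3.0547 -0.0005  1.8333] tilt 4.976391113761219 toolz [ 0.0836  0.023  -0.9962] 
foot [ 0.5803 -0.2232  0.0725] rel u,w mm -0.6090231438410578 2.2688250486042847 F [ 0.0749 -0.9652 -1.7413] T [ 0.0165  0.02   -0.0387] g 59.596524238586426
```

Request:
drive_tool(rows=[{"twist":[-0.054,0.2,0],"linear":[0.0603,0.0155,0.003],"hand":1},{"twist":[-0.054,0.2,0],"linear":[0.0603,0.0155,0.003],"hand":1},{"twist":[-0.054,0.2,0],"linear":[0.0603,0.0155,0.003],"hand":1},{"twist":[0,0,0],"linear":[0,0,0],"hand":1},{"twist":[0,0,0],"linear":[0,0,0],"hand":1}])

```text
time: 21.05
ee_pos: [0.5805, -0.2233, 0.137]
tcp_rot: [3.141, -0.0, 1.833]
wrist_force: [0.3, -0.4, -2.3]
width: 0.0253
grasp_force: 59.6
```

```bash
python3 -c "
from h import *
st()"
```

```text
t 21.05 tcp [ 0.5805 -0.2233  0.137 ] rot [ 3.1412 -0.0003  1.8331] tilt 0.027457577341199472 toolz [ 0.0003  0.0004 -1.    ] 
foot [ 0.5805 -0.2233  0.0725] rel u,w mm -0.46030278208408304 2.0852876223832877 F [ 0.2824 -0.4455 -2.2867] T [-0.0836  0.0086  0.0365] g 59.644455313682556
```

Request:
drive_tool(rows=[{"twist":[0,0,0],"linear":[-0.026,-0.007,0],"hand":1},{"twist":[0,0,0],"linear":[0,0,0],"hand":1},{"twist":[0,0,0],"linear":[0,0,0],"hand":1},{"twist":[0,0,0],"linear":[0,0,0],"hand":1},{"twist":[0,0,0],"linear":[0,0,0],"hand":1}])

```text
time: 21.68
ee_pos: [0.5796, -0.2237, 0.1372]
tcp_rot: [3.141, -0.0, 1.833]
wrist_force: [-0.2, -0.2, -1.8]
width: 0.0252
grasp_force: 59.6
```

Request:
drive_tool(rows=[{"twist":[0,0,0],"linear":[0.052,0.014,0],"hand":1},{"twist":[0,0,0],"linear":[0,0,0],"hand":1},{"twist":[0,0,0],"linear":[0,0,0],"hand":1},{"twist":[0,0,0],"linear":[0,0,0],"hand":1},{"twist":[0,0,0],"linear":[0,0,0],"hand":1}])

```text
time: 22.3
ee_pos: [0.581, -0.2233, 0.1372]
tcp_rot: [3.141, -0.0, 1.833]
wrist_force: [-1.6, 0.1, -0.5]
width: 0.0253
grasp_force: 59.7
```

```bash
python3 -c "
from h import *
st()"
```

```text
t 22.3 tcp [ 0.581  -0.2233  0.1372] rot [ 3.1414 -0.0002  1.8329] tilt 0.013522996197858045 toolz [ 0.0001  0.0002 -1.    ] 
foot [ 0.5811 -0.2233  0.0727] rel u,w mm 0.06874999262617355 1.9704525974388798 F [-1.5663  0.0983 -0.544 ] T [-0.0556  0.1983 -0.0094] g 59.683066606521606
```

Request:
drive_tool(rows=[{"twist":[0,0,0],"linear":[-0.024,-0.006,0],"hand":1},{"twist":[0,0,0],"linear":[0,0,0],"hand":1},{"twist":[0,0,0],"linear":[0,0,-0.05],"hand":1},{"twist":[0,0,0],"linear":[0,0,0],"hand":1},{"twist":[0,0,0],"linear":[0,0,0],"hand":1}])

```text
time: 22.92
ee_pos: [0.5805, -0.2235, 0.1357]
tcp_rot: [3.141, -0.0, 1.833]
wrist_force: [-0.6, 0.6, -1.2]
width: 0.0253
grasp_force: 59.6
```

```bash
python3 -c "
from h import *
st()"
```

```text
t 22.925 tcp [ 0.5805 -0.2235  0.1357] rot [ 3.1412 -0.0001  1.8328] tilt 0.02424074004176432 toolz [ 0.0004  0.0002 -1.    ] 
foot [ 0.5805 -0.2234  0.0712] rel u,w mm -0.5167880927421256 1.958170272835041 F [-0.6314  0.6091 -1.1815] T [-0.0575 -0.0086  0.0132] g 59.62721586227417
```

Request:
drive_tool(rows=[{"twist":[0,0,0],"linear":[-0.003,0,-0.04],"hand":1},{"twist":[0,0,0],"linear":[0,0,-0.04],"hand":1},{"twist":[0,0,0],"linear":[0,0,-0.04],"hand":1},{"twist":[0,0,0],"linear":[0,0,0],"hand":1},{"twist":[0,0,0],"linear":[0,0,0],"hand":1}])

```text
time: 23.55
ee_pos: [0.5803, -0.2234, 0.1321]
tcp_rot: [3.141, -0.0, 1.833]
wrist_force: [-0.4, -0.1, -2.0]
width: 0.0251
grasp_force: 59.6
```

```bash
python3 -c "
from h import *
st()"
```

```text
t 23.55 tcp [ 0.5803 -0.2234  0.1321] rot [ 3.1413 -0.0002  1.8329] tilt 0.018953657331299036 toolz [ 0.0002  0.0002 -1.    ] 
foot [ 0.5804 -0.2234  0.0676] rel u,w mm -0.6384990533340318 2.002143722261901 F [-0.408  -0.1391 -1.9662] T [-0.0058  0.0216 -0.0011] g 59.62611436843872
```

Request:
drive_tool(rows=[{"twist":[0,0,0],"linear":[0,0,-0.07],"hand":1},{"twist":[0,0,0],"linear":[0,0,-0.07],"hand":1},{"twist":[0,0,0],"linear":[0,0,-0.07],"hand":1},{"twist":[0,0,0],"linear":[0,0,-0.07],"hand":1},{"twist":[0,0,0],"linear":[0,0,0],"hand":1}])

```text
time: 24.18
ee_pos: [0.5802, -0.2234, 0.1235]
tcp_rot: [-3.142, -0.0, 1.833]
wrist_force: [0.2, 0.4, -1.4]
width: 0.0253
grasp_force: 59.6
```

```bash
python3 -c "
from h import *
st()"
```

```text
t 24.175 tcp [ 0.5802 -0.2234  0.1235] rot [-3.1415 -0.0004  1.8329] tilt 0.02430207045362259 toolz [-0.0002  0.0004 -1.    ] 
foot [ 0.5802 -0.2234  0.059 ] rel u,w mm -0.8091359873550867 2.1176100601447154 F [ 0.2447  0.4012 -1.4271] T [ 0.0015 -0.0016  0.0339] g 59.615004658699036
```

Request:
drive_tool(rows=[{"twist":[0,0,0],"linear":[0.003,0,-0.08],"hand":1},{"twist":[0,0,0],"linear":[0,0,-0.08],"hand":1},{"twist":[0,0,0],"linear":[0,0,-0.08],"hand":1},{"twist":[0,0,0],"linear":[0,0,-0.08],"hand":1},{"twist":[0,0,0],"linear":[0,0,0],"hand":1}])

```text
time: 24.8
ee_pos: [0.5802, -0.2234, 0.1138]
tcp_rot: [-3.141, -0.001, 1.833]
wrist_force: [1.0, -0.1, -0.5]
width: 0.0254
grasp_force: 59.6
```

```bash
python3 -c "
from h import *
st()"
```

```text
t 24.8 tcp [ 0.5802 -0.2234  0.1138] rot [-3.1415 -0.0005  1.8329] tilt 0.02998319742819139 toolz [-0.0002  0.0005 -1.    ] 
foot [ 0.5802 -0.2233  0.0493] rel u,w mm -0.7550704527099501 2.1328053736884955 F [ 0.9974 -0.1465 -0.5364] T [-0.0011 -0.0108  0.0065] g 59.6130645275116
```

Slight +x push (1 N): ease a bit toward +x and continue.

Request:
drive_tool(rows=[{"twist":[0,0,0],"linear":[0.005,0,-0.08],"hand":1},{"twist":[0,0,0],"linear":[0,0,-0.08],"hand":1},{"twist":[0,0,0],"linear":[0,0,-0.08],"hand":1},{"twist":[0,0,0],"linear":[0,0,-0.08],"hand":1},{"twist":[0,0,0],"linear":[0,0,0],"hand":1}])

```text
time: 25.42
ee_pos: [0.5804, -0.2234, 0.1042]
tcp_rot: [-3.142, -0.0, 1.833]
wrist_force: [-0.6, 0.2, -0.8]
width: 0.0249
grasp_force: 59.6
```

```bash
python3 -c "
from h import *
st()"
```

```text
t 25.425 tcp [ 0.5804 -0.2234  0.1042] rot [-3.1416 -0.0005  1.8328] tilt 0.0259787714217537 toolz [-0.0001  0.0004 -1.    ] 
foot [ 0.5804 -0.2234  0.0397] rel u,w mm -0.5502272023994272 2.0521211028031856 F [-0.5658  0.1999 -0.7822] T [ 0.0063 -0.0212 -0.0231] g 59.61414277553558
```

Request:
drive_tool(rows=[{"twist":[0,0,0],"linear":[0,0,-0.08],"hand":1},{"twist":[0,0,0],"linear":[0,0,-0.08],"hand":1},{"twist":[0,0,0],"linear":[0,0,-0.08],"hand":1},{"twist":[0,0,0],"linear":[0,0,-0.08],"hand":1},{"twist":[0,0,0],"linear":[0,0,0],"hand":1}])

```text
time: 26.05
ee_pos: [0.5805, -0.2234, 0.0946]
tcp_rot: [3.142, -0.0, 1.833]
wrist_force: [0.2, 0.4, -0.6]
width: 0.0259
grasp_force: 59.6
```

Request:
drive_tool(rows=[{"twist":[0,0,0],"linear":[0,0,-0.03],"hand":1},{"twist":[0,0,0],"linear":[0,0,-0.03],"hand":1},{"twist":[0,0,0],"linear":[0,0,0],"hand":1},{"twist":[0,0,0],"linear":[0,0,0],"hand":1},{"twist":[0,0,0],"linear":[0,0,0],"hand":1}])

```text
time: 26.68
ee_pos: [0.5806, -0.2235, 0.0932]
tcp_rot: [3.141, -0.0, 1.833]
wrist_force: [-0.6, -0.0, -1.3]
width: 0.0256
grasp_force: 59.6
```

```bash
python3 -c "
from h import *
st()"
```

```text
t 26.675 tcp [ 0.5806 -0.2235  0.0932] rot [ 3.1412 -0.0001  1.8329] tilt 0.02479804358135898 toolz [ 0.0004  0.0002 -1.    ] 
foot [ 0.5806 -0.2235  0.0287] rel u,w mm -0.379628198463196 1.907493374403506 F [-0.5753 -0.0251 -1.3163] T [-0.023   0.0754 -0.0318] g 59.618545174598694
```

Request:
drive_tool(rows=[{"twist":[0,0,0],"linear":[-0.005,0.002,-0.025],"hand":1},{"twist":[0,0,0],"linear":[0,0,-0.025],"hand":1},{"twist":[0,0,0],"linear":[0,0,0],"hand":1},{"twist":[0,0,0],"linear":[0,0,0],"hand":1},{"twist":[0,0,0],"linear":[0,0,0],"hand":1}])

```text
time: 27.3
ee_pos: [0.5805, -0.2234, 0.0916]
tcp_rot: [3.141, -0.0, 1.833]
wrist_force: [-0.4, 0.2, -2.2]
width: 0.0254
grasp_force: 59.6
```

Request:
drive_tool(rows=[{"twist":[0,0,0],"linear":[0,0,-0.02],"hand":1},{"twist":[0,0,0],"linear":[0,0,0],"hand":1},{"twist":[0,0,0],"linear":[0,0,0],"hand":1},{"twist":[0,0,0],"linear":[0,0,0],"hand":1},{"twist":[0,0,0],"linear":[0,0,0],"hand":1}])

```text
time: 27.92
ee_pos: [0.5805, -0.2234, 0.091]
tcp_rot: [3.141, -0.0, 1.833]
wrist_force: [-0.2, 1.0, -1.1]
width: 0.0252
grasp_force: 59.6
```

Request:
drive_tool(rows=[{"twist":[0,0,0],"linear":[0,0,-0.02],"hand":1},{"twist":[0,0,0],"linear":[0,0,0],"hand":1},{"twist":[0,0,0],"linear":[0,0,0],"hand":1},{"twist":[0,0,0],"linear":[0,0,0],"hand":1},{"twist":[0,0,0],"linear":[0,0,0],"hand":1}])

```text
time: 28.55
ee_pos: [0.5805, -0.2234, 0.0905]
tcp_rot: [3.141, -0.0, 1.833]
wrist_force: [-0.4, -0.7, -0.1]
width: 0.0254
grasp_force: 59.8
```

Request:
drive_tool(rows=[{"twist":[0,0,0],"linear":[0,0,-0.015],"hand":1},{"twist":[0,0,0],"linear":[0,0,0],"hand":1},{"twist":[0,0,0],"linear":[0,0,0],"hand":1},{"twist":[0,0,0],"linear":[0,0,0],"hand":1},{"twist":[0,0,0],"linear":[0,0,0],"hand":1}])

```text
time: 29.18
ee_pos: [0.5805, -0.2235, 0.0905]
tcp_rot: [3.141, 0.0, 1.833]
wrist_force: [-2.1, 0.7, 5.6]
width: 0.0257
grasp_force: 60.4
```

Request:
drive_tool(rows=[{"twist":[0,0,0],"linear":[0,0,-0.01],"hand":1},{"twist":[0,0,0],"linear":[0,0,0],"hand":1},{"twist":[0,0,0],"linear":[0,0,0],"hand":1},{"twist":[0,0,0],"linear":[0,0,0],"hand":1},{"twist":[0,0,0],"linear":[0,0,0],"hand":1}])

```text
time: 29.8
ee_pos: [0.5805, -0.2235, 0.0905]
tcp_rot: [3.141, 0.0, 1.833]
wrist_force: [-2.3, 1.4, 7.7]
width: 0.0253
grasp_force: 60.9
```

Request:
drive_tool(rows=[{"twist":[0,0,0],"linear":[0,0,0],"hand":0.35},{"twist":[0,0,0],"linear":[0,0,0],"hand":0.2},{"twist":[0,0,0],"linear":[0,0,0],"hand":0},{"twist":[0,0,0],"linear":[0,0,0],"hand":-0.3},{"twist":[0,0,0],"linear":[0,0,0],"hand":-0.6}])

```text
time: 30.42
ee_pos: [0.5804, -0.2234, 0.0895]
tcp_rot: [3.141, -0.0, 1.833]
wrist_force: [-0.3, 0.4, -0.1]
width: 0.068
grasp_force: 0.0
```

Request:
drive_tool(rows=[{"twist":[0,0,0],"linear":[0,0,0],"hand":-0.8},{"twist":[0,0,0],"linear":[0,0,0.2],"hand":-0.8},{"twist":[0,0,0],"linear":[0,0,0.5],"hand":-0.8},{"twist":[0,0,0],"linear":[0,0,0.8],"hand":-0.8},{"twist":[0,0,0],"linear":[0,0,0.8],"hand":-0.8}])

```text
time: 31.05
ee_pos: [0.5807, -0.2235, 0.1605]
tcp_rot: [3.14, 0.001, 1.833]
wrist_force: [-0.5, -0.1, 0.8]
width: 0.0769
grasp_force: 0.0
```

Request:
drive_tool(rows=[{"twist":[0,0,0],"linear":[0,0,0.8],"hand":-0.8},{"twist":[0,0,0],"linear":[0,-0.9,0.4],"hand":-0.8},{"twist":[0,0,0],"linear":[0,-0.9,0],"hand":-0.8},{"twist":[0,0,0],"linear":[0,-0.5,0],"hand":-0.8},{"twist":[0,0,0],"linear":[0,0,0],"hand":-0.8}])

```text
time: 31.68
ee_pos: [0.5798, -0.2936, 0.1937]
tcp_rot: [-3.141, -0.001, 1.831]
wrist_force: [0.2, 0.5, 0.3]
width: 0.0768
grasp_force: 0.0
```

Run:
```python
from h import *
st();a=snap('wrist');b=snap('side')
cv2.imwrite('pics/f.png',np.hstack([a[:,:],cv2.resize(b[80:260,200:320],(256,384))])[:,:,::-1].copy())
```

```text
t 31.675 tcp [ 0.5798 -0.2936  0.1937] rot [-3.1409 -0.0014  1.8306] tilt 0.09050775222933909 toolz [-0.001   0.0012 -1.    ] 
foot [ 0.5797 -0.2935  0.1292] rel u,w mm -19.480937793489133 -65.52166533653728 F [0.2083 0.5075 0.2713] T [-0.0315 -0.0202 -0.0148] g 0.0
```

View pics/f.png

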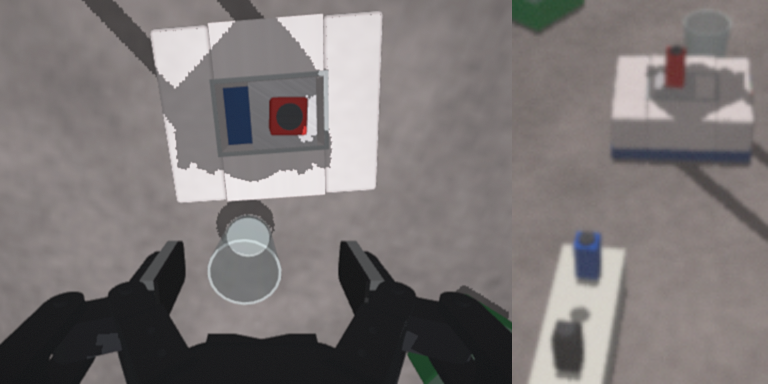

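The red probe stands upright on the insert (cap ~(289,116)), with the other probes and the beaker undisturbed and the gripper clear.

```bash
python3 -c "
from bench import env
print(env.sign_off())"
```

```text
the job is handed in; nothing more can be done
None
```

The red probe is upright in the heater's bore with its shoulder on the insert and the gripper clear, the other two probes and the beaker look undisturbed, and the job was handed in at about 32 s with no force reading over 8 N.

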